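# Re-rack four connectors in reverse order for the next bench

### The arm

A 7-joint arm with a two-finger parallel gripper is mounted at the origin on the work surface. World frame = base frame: x ahead of the robot, y to its left, z up, the work surface at z = 0. Lengths are in m, angles in rad, forces in N, time in s.
With the tool pointing down it reaches from about 0.4 to 0.85 m from the base axis. Payload 10.4 kg.
Tool frame: the origin (TCP) lies midway between the tips of the shut fingers; the grasp point (between the pads) lies 19 mm behind it; z points along the fingers, y is the line along which they close (so a half turn about z gives the same grasp; the last joint's range is limited). The gripper opens to 87 mm and grips with 3 to 60 N. Pads are 19 mm wide; open, the fingers measure 117 mm over their backs; the gripper's body (75 mm by 190 mm) begins 51 mm behind the grasp point.
Start: joints at [1.255, 0.332, -0.065, 1.46, 0.022, 1.35, -0.088], TCP at [0.18, -0.598, 0.183] pointing down, gripper open.
Joint ranges: [-2.6, 2.6], [-0.5, 2.12], [-1.47, 1.34], [0.16, 2.42], [-1.27, 4.41], [0.06, 2.06], [-2.6, 2.6]. Speed limits (rad/s): [2.22, 2.22, 2.79, 2.79, 3.14, 3.14, 3.14].

### API

Orientations are given as a unit quaternion [x, y, z, w].
In Python, from bench import r gives the robot as it stands.
- The arm moves only by the tool carry_out, never from a script. Its argument "steps" is a list that holds one entry, the list of rows, each a list of 6 numbers: the shift along the tool's x, y, z in cm, then the turn, a rotation vector about the tool's x, y, z in rad. In form: [[[dx, dy, dz, wx, wy, wz], ...]]. A call has 1 to 20 rows; each row is the pose to reach, as a shift and turn from the pose commanded when the call began, along the tool's axes at that moment; what a row does not reach only later rows make up. A row lasts 1/12 s, in which the tool goes at most 41.7 mm and 7.16 degrees, less where a joint would pass 70% of its speed; a pose out of reach is approached as far as the arm can. A call with a gripper value outside its range is refused whole. "hand" is the closure, from -1 (fully open) to 1 (shut), set as the call begins (left out, the last holds). The fingers move at their own pace and stop on an object; "squeeze" is the grip in N (left out, the last holds). Time passes only in rows, so rows that repeat a pose let the fingers close. It gives the time, the measured TCP pose, the force, the opening and the grip force at its end, in the units of the state.
- r.read_state(): the state, without advancing time (a new reading comes with each control period).
- r.camera(name): name is "side" or "top"; returns the picture (384x512x3 uint8, red, green, blue); there is no depth.
- r.camera_params(name): a dict with "fx", "fy", "cx", "cy" (pixels), "view" (4x4, takes a point from world to camera coordinates). Camera axes: x right, y up, looking along -z (the intrinsics and any distortion apply to the point x, -y, -z); pixel columns grow to the right and rows downward; lengths in m; the calibration is good to about 2 mm. A picture is of the moment at which its call begins. camera_params takes no time and is no camera call.
- r.close_job(): hands the job in; it is judged then, once.
The state is a dict: "time": time; "joint_positions": joint angles; "joint_vel": joint speeds; "joint_torque": joint torques, N m; "ee_pos": TCP position; "eef_rot": TCP orientation; "ft_force": force on the tool from outside, world axes, zero at the start; "torque": the same for the moment, N m; "width": finger opening in m; "grip_force": force on a finger pad.
Only numpy, scipy, OpenCV 4.12 (cv2) and the standard library are available. Lean on these libraries where they do the work, as an engineer would, in place of code of your own. Each camera call takes 0.05 s, during which the arm holds its last target. There are 200 camera calls.

### The job

The fitter on the far side of the bench needs the connectors in reverse order: move the four metal connectors from the grey pots on the supply rail into the white kitting rack, one to a compartment, so that the one nearest the robot on the rail ends up in the compartment farthest from the robot, the second nearest in the second farthest, and so on. Stand each upright on the floor of its compartment, set down by hand and not dropped or thrown in, and let go of them all.

Things in the scene. Friction and masses are not known exactly. Their poses are not given: they have to be found in the camera images.
- large_gland: Large bare-metal cable gland, 60 mm tall: hexagonal foot 36 mm across flats (42 mm across corners) and 20 mm high, round body 34 mm in diameter from 20 to 46 mm, hexagonal cap nut 32 mm across flats (37 mm across corners) from 46 to 60 mm. About 0.25 kg. Origin: centre of its underside, z up its axis; it stands upright on that underside, at any yaw.
- small_gland: Small bare-metal cable gland, 55 mm tall: hexagonal foot 28 mm across flats (32 mm across corners) and 14 mm high, round body 22 mm in diameter above it. About 0.12 kg. Origin: centre of its underside, z up its axis; it stands upright on that underside, at any yaw.
- tall_plug: Tall round bare-metal plug, 80 mm tall: coupling ring 36 mm in diameter (with two dark bands) up to 26 mm, round barrel 28 mm in diameter above it. About 0.18 kg. Origin: centre of its underside, z up its axis; it stands upright on that underside, at any yaw.
- flange_socket: Bare-metal panel socket, 58 mm tall: square flange 38 x 38 x 5 mm at the bottom, round barrel 28 mm in diameter above it, with a black face and four small brass contacts on top. About 0.15 kg. Origin: centre of its underside, z up its axis; it stands upright on that underside, at any yaw.
- pot_large_gland: The square grey pot in which the large gland starts. The four pots are alike: open on top, 62 x 62 mm outside, 56 x 56 mm inside, 16 mm high, floor 4 mm above its underside. Fixed on the supply rail. Origin: centre of its underside (10 mm above the work surface); x and y as those of the supply rail.
- pot_small_gland: The square grey pot in which the small gland starts. The four pots are alike: open on top, 62 x 62 mm outside, 56 x 56 mm inside, 16 mm high, floor 4 mm above its underside. Fixed on the supply rail. Origin: centre of its underside (10 mm above the work surface); x and y as those of the supply rail.
- pot_tall_plug: The square grey pot in which the tall plug starts. The four pots are alike: open on top, 62 x 62 mm outside, 56 x 56 mm inside, 16 mm high, floor 4 mm above its underside. Fixed on the supply rail. Origin: centre of its underside (10 mm above the work surface); x and y as those of the supply rail.
- pot_flange_socket: The square grey pot in which the flange socket starts. The four pots are alike: open on top, 62 x 62 mm outside, 56 x 56 mm inside, 16 mm high, floor 4 mm above its underside. Fixed on the supply rail. Origin: centre of its underside (10 mm above the work surface); x and y as those of the supply rail.
- supply_rail: The aluminium rail, 300 x 40 x 10 mm with a dark end plate at each end, under the row of four grey pots. Fixed for the run. Origin: centre of its underside, on the work surface; +x runs along the row, away from the robot (within about 30 degrees of straight ahead). The pots stand along it with their centres at x = -96, -32, +32 and +96 mm; which connector stands in which differs from run to run. It lies on the robot's left or right, the kitting rack on the other side.
- kit_rack: The white kitting rack, one bar 262 x 62 mm and 26 mm high with a row of four square compartments open on top, empty at the start. Fixed for the run. Origin: centre of its underside, on the work surface; +x runs along the row, away from the robot (within about 30 degrees of straight ahead). Compartment centres at x = -96, -32, +32 and +96 mm, y = 0; each is about 60 x 56 mm inside, its floor 14 mm above the work surface, its 4 mm thick walls 12 mm higher.
Not all that is in view belongs to the job. What is shaped like the tall_plug but orange is not meant. Leave any green look-alike of the large_gland alone.

How it is judged:
At the end, for the whole second after the job is handed in: Each connector stands at rest in the kitting-rack compartment that mirrors its start pot (nearest pot to farthest compartment and so on): within 17 mm of its centre along and across the rack, underside within 5 mm of its floor, tilted under 0.12 rad (((x of pot_large_gland in the frame of supply_rail between -0.116 and -0.076 m and x of large_gland in the frame of kit_rack between 0.079 and 0.113 m) or (x of pot_large_gland in the frame of supply_rail between -0.052 and -0.012 m and x of large_gland in the frame of kit_rack between 0.015 and 0.049 m) or (x of pot_large_gland in the frame of supply_rail between 0.012 and 0.052 m and x of large_gland in the frame of kit_rack between -0.049 and -0.015 m) or (x of pot_large_gland in the frame of supply_rail between 0.076 and 0.116 m and x of large_gland in the frame of kit_rack between -0.113 and -0.079 m)) and y of large_gland in the frame of kit_rack between -0.017 and 0.017 m and z of large_gland in the frame of kit_rack between 0.009 and 0.019 m and angle between each of large_gland, small_gland, tall_plug, flange_socket's own z axis and vertical below 0.12 rad and linear speed of each of large_gland, small_gland, tall_plug, flange_socket below 0.02 m/s and angular speed of each of large_gland, small_gland, tall_plug, flange_socket below 0.2 rad/s and ((x of pot_small_gland in the frame of supply_rail between -0.116 and -0.076 m and x of small_gland in the frame of kit_rack between 0.079 and 0.113 m) or (x of pot_small_gland in the frame of supply_rail between -0.052 and -0.012 m and x of small_gland in the frame of kit_rack between 0.015 and 0.049 m) or (x of pot_small_gland in the frame of supply_rail between 0.012 and 0.052 m and x of small_gland in the frame of kit_rack between -0.049 and -0.015 m) or (x of pot_small_gland in the frame of supply_rail between 0.076 and 0.116 m and x of small_gland in the frame of kit_rack between -0.113 and -0.079 m)) and y of small_gland in the frame of kit_rack between -0.017 and 0.017 m and z of small_gland in the frame of kit_rack between 0.009 and 0.019 m and ((x of pot_tall_plug in the frame of supply_rail between -0.116 and -0.076 m and x of tall_plug in the frame of kit_rack between 0.079 and 0.113 m) or (x of pot_tall_plug in the frame of supply_rail between -0.052 and -0.012 m and x of tall_plug in the frame of kit_rack between 0.015 and 0.049 m) or (x of pot_tall_plug in the frame of supply_rail between 0.012 and 0.052 m and x of tall_plug in the frame of kit_rack between -0.049 and -0.015 m) or (x of pot_tall_plug in the frame of supply_rail between 0.076 and 0.116 m and x of tall_plug in the frame of kit_rack between -0.113 and -0.079 m)) and y of tall_plug in the frame of kit_rack between -0.017 and 0.017 m and z of tall_plug in the frame of kit_rack between 0.009 and 0.019 m and ((x of pot_flange_socket in the frame of supply_rail between -0.116 and -0.076 m and x of flange_socket in the frame of kit_rack between 0.079 and 0.113 m) or (x of pot_flange_socket in the frame of supply_rail between -0.052 and -0.012 m and x of flange_socket in the frame of kit_rack between 0.015 and 0.049 m) or (x of pot_flange_socket in the frame of supply_rail between 0.012 and 0.052 m and x of flange_socket in the frame of kit_rack between -0.049 and -0.015 m) or (x of pot_flange_socket in the frame of supply_rail between 0.076 and 0.116 m and x of flange_socket in the frame of kit_rack between -0.113 and -0.079 m)) and y of flange_socket in the frame of kit_rack between -0.017 and 0.017 m and z of flange_socket in the frame of kit_rack between 0.009 and 0.019 m); the robot touches nothing.
It fails at once if the large gland is let fall or thrown (faster than 0.8 m/s with no finger on it, a fall of over 30 mm) (contact force between large_gland and the fingers below 0.01 N and linear speed of large_gland above 0.8 m/s).
It fails at once if the small gland is let fall or thrown (faster than 0.8 m/s with no finger on it, a fall of over 30 mm) (contact force between small_gland and the fingers below 0.01 N and linear speed of small_gland above 0.8 m/s).
It fails at once if the tall plug is let fall or thrown (faster than 0.8 m/s with no finger on it, a fall of over 30 mm) (contact force between tall_plug and the fingers below 0.01 N and linear speed of tall_plug above 0.8 m/s).
It fails at once if the flange socket is let fall or thrown (faster than 0.8 m/s with no finger on it, a fall of over 30 mm) (contact force between flange_socket and the fingers below 0.01 N and linear speed of flange_socket above 0.8 m/s).
It also fails if it takes over 99 s, if anything falls off the work surface, if the arm or the gripper's body presses on something with over 40 N, if the wrist force passes 120 N, or if a joint passes its speed limit or range.

## Working session

There is one attempt and no reset: what is moved stays moved. The work goes in short steps, Python scripts to look and compute and a tool call to move; the robot and the scene stay as the last step left them, time stands still between calls to the robot, and variables do not carry over. Pictures are saved under pics/ and viewed, at most 14 in all, crops included, and the job is handed in when it is done.

Besides the shell and the picture viewer there is one more tool, called after "Emit:" by a JSON object that holds its "fn" and its "kwargs", one argument or row to a line. carry_out: Moves the arm, as the interface text tells. Its arguments: {"type":"object","properties":{"steps":{"type":"array","items":{"type":"array","items":{"type":"array","items":{"type":"number"}}}},"hand":{"type":"number"},"squeeze":{"type":"number"}},"required":["steps"]}

```bash
mkdir -p pics; python3 - <<'E'
from bench import r
import cv2,numpy as np
for n in("top","side"):
    cv2.imwrite(f"pics/{n}0.png",r.camera(n)[:,:,::-1]); p=r.camera_params(n); print({k:(np.round(v,4).tolist() if not isinstance(v,str) else v) for k,v in p.items()})
s=r.read_state();print(s)
E
```

```text
{'fx': 437.1993, 'fy': 437.1993, 'cx': 261.0815, 'cy': 193.4927, 'view': [[0.0233, -0.9997, 0.0049, -0.0091], [0.9816, 0.0238, 0.1897, -0.5343], [-0.1897, 0.0004, 0.9818, -1.0288], [0.0, 0.0, 0.0, 1.0]]}
{'fx': 418.9552, 'fy': 418.9552, 'cx': 253.3631, 'cy': 192.2192, 'view': [[0.9865, -0.1636, 0.0119, -0.5352], [0.089, 0.5948, 0.7989, -0.0782], [-0.1378, -0.7871, 0.6013, -0.807], [0.0, 0.0, 0.0, 1.0]]}
{'time': 0.1, 'joint_positions': array([ 1.25541309,  0.33280633, -0.0646895 ,  1.46082812,  0.02162178,
        1.34987793, -0.0884746 ]), 'joint_vel': array([-0.00144246, -0.00117159,  0.00063398, -0.00116103,  0.00034938,
       -0.00046877,  0.00070985]), 'joint_torque': array([ 6.95040562e-04, -6.24547434e+01,  2.41072843e-02, -3.90720499e+01,
       -6.14664867e-02,  3.65584984e-02,  2.35374063e-05]), 'ee_pos': array([ 0.18026031, -0.59805033,  0.18234891]), 'eef_rot': array([ 9.89300850e-01,  1.45888496e-01, -1.27636017e-04, -5.98408234e-04]), 'ft_force': array([ 0.9059644 , -0.50085276,  0.07139317]), 'torque': array([-0.03658338,  0.01002043,  0.00771296]), 'grip_force': 0.0, 'width': 0.08700314337229305}
```

View pics/top0.png

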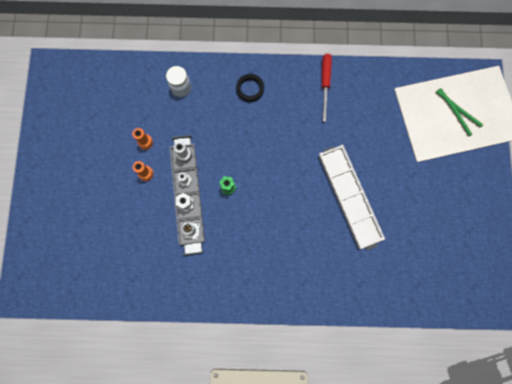

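View pics/side0.png

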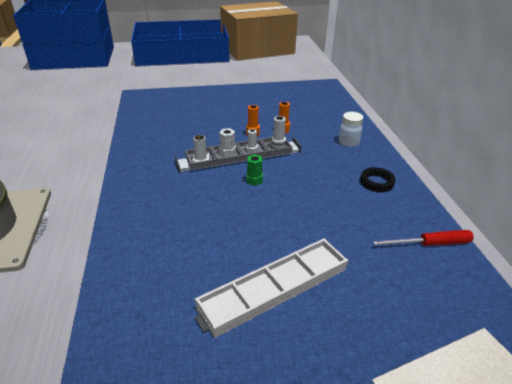

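Near to far on the rail, the top view shows flange socket (190,230), large gland (185,203), small gland (184,180) and tall plug (182,152). The rack runs from (372,240) near to (332,153) far. The green and orange look-alikes stay put. Next I measure.

```bash
cat >h.py <<'E'
from bench import r
import cv2,numpy as np
def ray(n,uv,z):
    p=r.camera_params(n);V=np.array(p["view"]);R,t=V[:3,:3],V[:3,3]
    uv=np.atleast_2d(np.array(uv,float))
    d=np.c_[(uv[:,0]-p["cx"])/p["fx"],-(uv[:,1]-p["cy"])/p["fy"],-np.ones(len(uv))]@R
    c=-R.T@t
    return c+d*((z-c[2])/d[:,2])[:,None]
def proj(n,P):
    p=r.camera_params(n);V=np.array(p["view"]);q=np.atleast_2d(P)@V[:3,:3].T+V[:3,3]
    return np.c_[p["cx"]+p["fx"]*q[:,0]/-q[:,2],p["cy"]-p["fy"]*q[:,1]/-q[:,2]]
E
python3 - <<'E'
from h import *
t=r.camera("top");s=r.camera("side")
for n,im,roi in(("top",t,(310,140,80,115)),("side",s,(190,235,165,100))):
    x,y,w,h=roi;c=im[y:y+h,x:x+w];m=cv2.inRange(cv2.cvtColor(c,cv2.COLOR_RGB2HSV),(0,0,110),(180,70,255))
    k=max(cv2.findContours(m,cv2.RETR_EXTERNAL,cv2.CHAIN_APPROX_NONE)[0],key=cv2.contourArea)
    b=cv2.boxPoints(cv2.minAreaRect(k))+[x,y];print(n,b.tolist())
    a=cv2.approxPolyDP(cv2.convexHull(k),3,True)[:,0]+[x,y];print(a.tolist());P=ray(n,a,.026);print(P[:,:2].round(4).tolist())
A=cv2.resize(t[125:265,155:245],None,fx=4,fy=4,interpolation=3)
B=cv2.resize(t[140:255,310:390],None,fx=4.8,fy=4.8,interpolation=3)
C=np.zeros((560,800,3),np.uint8);C[:,:360]=A;C[:552,380:380+B.shape[1]]=B
cv2.imwrite("pics/a.png",C[:,:,::-1])
cv2.imwrite("pics/b.png",cv2.resize(s[95:205,165:325],None,fx=5,fy=5,interpolation=3)[:,:,::-1])
E
```

```text
top [[316.8350467681885, 152.62887573242188], [342.07215881347656, 141.4123764038086], [385.4123764038086, 238.9278335571289], [360.1752624511719, 250.1443328857422]]
[[341, 144], [385, 238], [361, 249], [319, 156], [325, 149]]
[[0.6746, -0.2001], [0.4341, -0.3067], [0.4055, -0.2465], [0.641, -0.1431], [0.6601, -0.1586]]
side [[193.2000217437744, 298.3999938964844], [332.0000305175781, 229.0000057220459], [351.8000183105469, 268.6000061035156], [213.00001525878906, 337.99999237060547]]
[[347, 259], [345, 268], [221, 334], [214, 333], [195, 302], [196, 297], [323, 238]]
[[0.674, -0.1992], [0.6635, -0.2188], [0.4428, -0.314], [0.4329, -0.3108], [0.4088, -0.251], [0.4109, -0.2416], [0.6483, -0.1418]]
```

View pics/a.png

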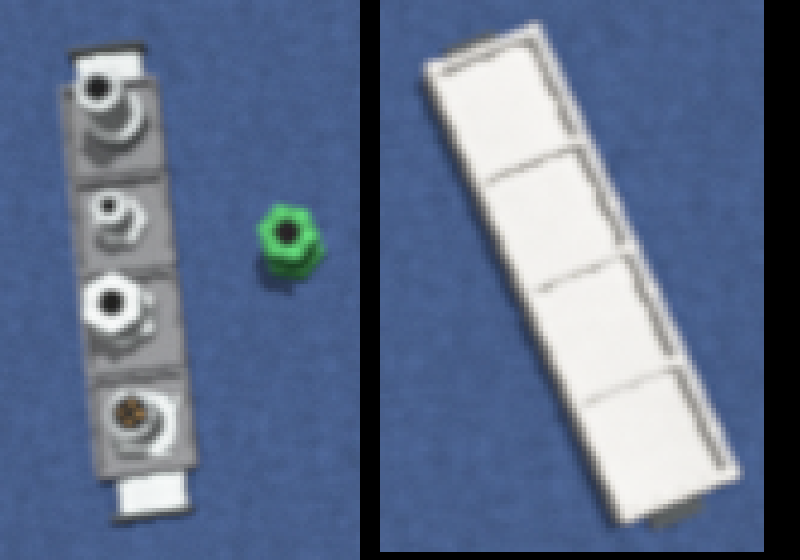

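View pics/b.png

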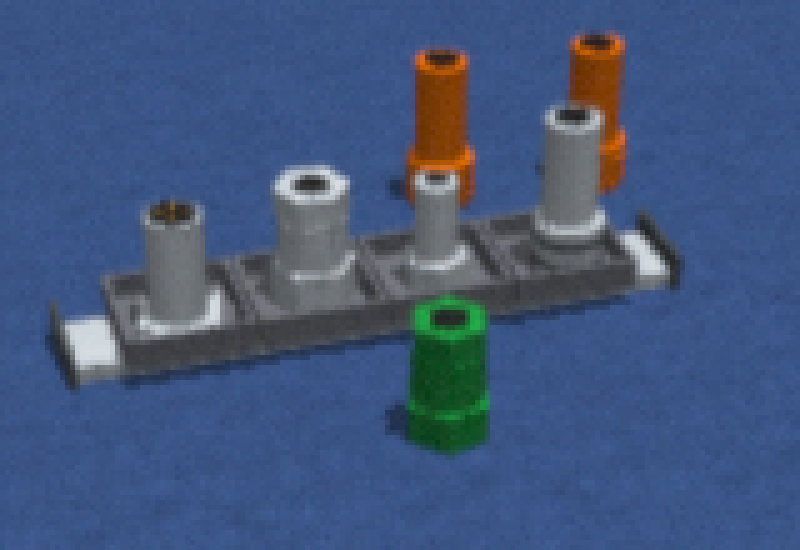

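Crop a confirms the order and shows the rack and rail cleanly. The dark top centres are: tall (98,88), small (109,206), large (111,302), flange (130,413). In crop b the same four are at (573,115), (436,177), (312,183) and (174,212).

```bash
cat >>h.py <<'E'
from scipy.spatial.transform import Rotation as Ro
def delta(x,y,z,yaw):
    """shift (cm) and rotvec in tool axes to reach TCP xyz, pointing down, tool x at yaw (or its half turn)"""
    s=r.read_state();R0=Ro.from_quat(s["eef_rot"]);out=[]
    d=R0.inv().apply(np.array([x,y,z])-s["ee_pos"])*100
    w=min((( R0.inv()*Ro.from_euler("z",yaw+k)*Ro.from_euler("x",np.pi)).as_rotvec() for k in(0,np.pi)),key=np.linalg.norm)
    return d.round(2).tolist(),w.round(3).tolist()
E
python3 - <<'E'
from h import *
f=lambda p,k,o:(np.array(p)+.5)/k-.5+o
A=np.array([155,125]);B=np.array([165,95])
for n,a,b,h in(("tall",(98,88),(573,115),.094),("small",(109,206),(436,177),.069),("large",(111,302),(312,183),.074),("flange",(130,413),(174,212),.072)):
    print(n,ray("top",f(a,4,A),h).round(4),ray("side",f(b,5,B),h).round(4))
print("rail ends (top, z~.02)",ray("top",[f((108,48),4,A),f((152,518),4,A)],.018).round(4).tolist())
O=np.array([310,140]);B=[((c[0]-380+.5)/4.8-.5+310,(c[1]+.5)/4.8-.5+140) for c in((427,62),(538,25),(738,475),(615,522))]
P=ray("top",B,.026)[:,:2];print("rack top corners",P.round(4).tolist(),P.mean(0),cv2.minAreaRect(P.astype(np.float32)*1000))
# hex cap of the large gland and flange
t=r.camera("top");cv2.imwrite("pics/c.png",np.hstack([cv2.resize(t[y:y+30,x:x+30],(400,400),interpolation=2) for x,y in((170,188),(173,215))])[:,:,::-1])
E
```

```text
tall [[0.6367 0.2045 0.094 ]] [[0.6391 0.2103 0.094 ]]
small [[0.5694 0.1983 0.069 ]] [[0.5718 0.2042 0.069 ]]
large [[0.5091 0.1927 0.074 ]] [[0.5114 0.1976 0.074 ]]
flange [[0.4426 0.1779 0.072 ]] [[0.4455 0.1828 0.072 ]]
rail ends (top, z~.02) [[0.6869, 0.2145, 0.018], [0.3836, 0.1697, 0.018]]
rack top corners [[0.6504, -0.1441], [0.6725, -0.204], [0.4327, -0.3046], [0.407, -0.2405]] [ 0.5406373  -0.22329492] ((541.3173217773438, -223.85443115234375), (261.7502746582031, 69.08883666992188), 21.8349552154541)
```

View pics/c.png

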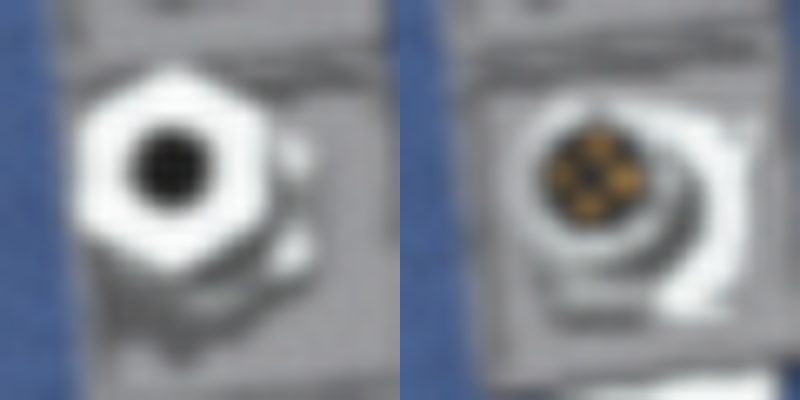

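Crop c shows that the large gland's cap flats face world ±y (corners at top and bottom). The flange is within about 5° of the world axes. So every pick can use yaw ≈ 0, with fingers closing along world y. The two views agree on the rack: centre (0.541,-0.2235), yaw 0.40, length 262 mm.

```bash
python3 - <<'E'
from h import *
print(delta(.51,-.236,.2,0))
print(ray("top",[(145,176),(148,144),(228,190)],.02).round(3).tolist())
E
```

```text
([42.02, -25.17, -1.72], [-0.001, 0.0, 0.293])
[[0.579, 0.302, 0.02], [0.664, 0.3, 0.02], [0.547, 0.088, 0.02]]
```

Emit:
{"fn": "carry_out", "kwargs": {
  "steps": [
    [[10,-6,-0.4,0,0,0.07],[21,-12.5,-0.8,0,0,0.15],[32,-19,-1.3,0,0,0.22],[42,-25.2,-1.7,0,0,0.293],[42,-25.2,-1.7,0,0,0.293],[42,-25.2,-1.7,0,0,0.293],[42,-25.2,-1.7,0,0,0.293],[42,-25.2,-1.7,0,0,0.293],[42,-25.2,-1.7,0,0,0.293],[42,-25.2,-1.7,0,0,0.293],[42,-25.2,-1.7,0,0,0.293],[42,-25.2,-1.7,0,0,0.293],[42,-25.2,-1.7,0,0,0.293],[42,-25.2,-1.7,0,0,0.293],[42,-25.2,-1.7,0,0,0.293]]
  ],
  "hand": -0.4,
  "squeeze": 30
}}

```text
time: 1.5
ee_pos: [0.5093, -0.2366, 0.1998]
eef_rot: [1.0, -0.0, -0.0, 0.0]
ft_force: [-0.1, -0.3, 0.2]
width: 0.0609
grip_force: 0.0
```

```bash
python3 -c "
from h import *
print(delta(.444,.18,.13,0),r.read_state()['width'])"
```

```text
([-6.56, -41.66, 6.97], [0.0, 0.001, -0.001]) 0.06086298848923988
```

Emit:
{"fn": "carry_out", "kwargs": {
  "steps": [
    [[-1.6,-10,0,0,0,0],[-3.2,-20,0,0,0,0],[-4.8,-30,0,0,0,0],[-6.6,-41.7,3,0,0,0],[-6.6,-41.7,5,0,0,0],[-6.6,-41.7,7,0,0,0],[-6.6,-41.7,7,0,0,0],[-6.6,-41.7,7,0,0,0],[-6.6,-41.7,7,0,0,0],[-6.6,-41.7,7,0,0,0],[-6.6,-41.7,7,0,0,0],[-6.6,-41.7,7,0,0,0],[-6.6,-41.7,7,0,0,0],[-6.6,-41.7,7,0,0,0]]
  ]
}}

```text
time: 2.67
ee_pos: [0.4446, 0.179, 0.1301]
eef_rot: [1.0, -0.002, 0.0, 0.0]
ft_force: [-0.8, -0.7, 0.7]
width: 0.0608
grip_force: 0.0
```

```bash
python3 - <<'E'
from h import *
print(delta(.444,.18,.033,0))
t=r.camera("top");s=r.camera("side")
cv2.imwrite("pics/d.png",np.hstack([cv2.resize(i[y:y+100,x:x+100],(400,400),interpolation=2) for i,x,y in((t,140,150),(s,160,80))])[:,:,::-1])
E
```

```text
([-0.06, -0.11, 9.71], [0.001, -0.0, -0.003])
```

View pics/d.png

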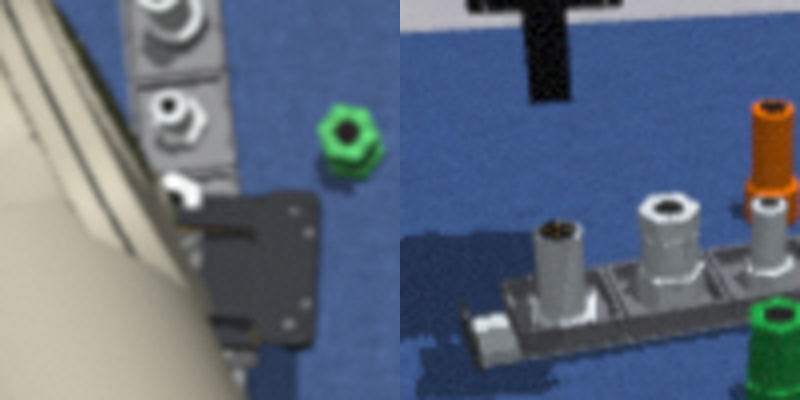

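The side view shows the fingers (tip at about (548,102)) in line with the flange socket (558,232), so I descend and grip.

Emit:
{"fn": "carry_out", "kwargs": {
  "steps": [
    [[0,-0.1,2.5,0,0,0],[0,-0.1,5,0,0,0],[0,-0.1,7.5,0,0,0],[0,-0.1,9.7,0,0,0],[0,-0.1,9.7,0,0,0],[0,-0.1,9.7,0,0,0]]
  ]
}}

```text
time: 3.27
ee_pos: [0.4437, 0.1811, 0.0329]
eef_rot: [1.0, -0.001, -0.001, 0.0]
ft_force: [-0.7, 0.3, 0.9]
width: 0.0611
grip_force: 0.0
```

Emit:
{"fn": "carry_out", "kwargs": {
  "steps": [
    [[0,0,0,0,0,0],[0,0,0,0,0,0],[0,0,0,0,0,0],[0,0,0,0,0,0],[0,0,0,0,0,0],[0,0,0,0,0,0]]
  ],
  "hand": 1,
  "squeeze": 30
}}

```text
time: 3.77
ee_pos: [0.4441, 0.1821, 0.0334]
eef_rot: [1.0, -0.0, 0.0, 0.0]
ft_force: [0.1, -0.1, 0.7]
width: 0.0291
grip_force: 0.0
```

Emit:
{"fn": "carry_out", "kwargs": {
  "steps": [
    [[0,0,-1,0,0,0],[0,0,-3,0,0,0],[0,0,-6,0,0,0],[0,0,-9,0,0,0],[0,0,-12,0,0,0],[0,0,-13,0,0,0],[0,0,-13,0,0,0]]
  ]
}}

```text
time: 4.35
ee_pos: [0.4454, 0.183, 0.1664]
eef_rot: [1.0, 0.0, 0.003, -0.0]
ft_force: [-0.4, 0.1, -0.2]
width: 0.0011
grip_force: 0.0
```

```bash
python3 -c "
from h import *
print(delta(.6294,-.1862,.16,.40))"
```

```text
([18.39, 36.92, 0.7], [0.0, -0.005, -0.4])
```

It closed too late: I lifted before the grip was made. I check the connector before retrying.

```bash
python3 - <<'E'
from h import *
t=r.camera("top");s=r.camera("side")
cv2.imwrite("pics/e.png",np.hstack([cv2.resize(i[y:y+100,x:x+100],(400,400),interpolation=2) for i,x,y in((t,140,160),(s,160,90))])[:,:,::-1])
E
```

```text
(no output)
```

View pics/e.png

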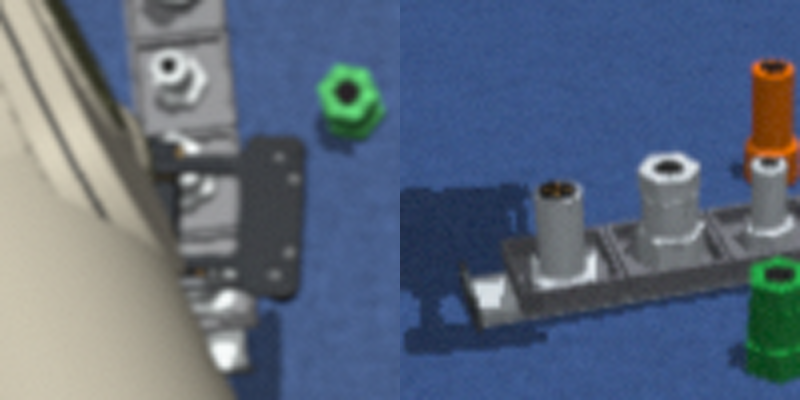

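The socket still stands upright in its pot at the same place, (199.5,137.5) in the side view. I reopen, descend and give the grip more time.

Emit:
{"fn": "carry_out", "kwargs": {
  "steps": [
    [[0,0,0,0,0,0],[0,0,0,0,0,0],[0,0,0,0,0,0],[0,0,0,0,0,0],[0,0,0,0,0,0],[0,0,0,0,0,0],[0,0,0,0,0,0],[0,0,0,0,0,0],[0,0,0,0,0,0],[0,0,0,0,0,0],[0,0,3,0,0,0],[0,0,6,0,0,0]]
  ],
  "hand": -0.4
}}

```text
time: 5.45
ee_pos: [0.4453, 0.1826, 0.1036]
eef_rot: [1.0, -0.0, 0.002, -0.0]
ft_force: [1.5, -0.7, -1.1]
width: 0.06
grip_force: 0.0
```

Emit:
{"fn": "carry_out", "kwargs": {
  "steps": [
    [[0,0,2,0,0,0],[0,0,4,0,0,0],[0,0,6,0,0,0],[0,0,7.2,0,0,0],[0,0,7.2,0,0,0],[0,0,7.2,0,0,0]]
  ]
}}

```text
time: 5.95
ee_pos: [0.4438, 0.1822, 0.0312]
eef_rot: [1.0, -0.0, -0.0, -0.0]
ft_force: [-0.2, -0.8, 0.4]
width: 0.0611
grip_force: 0.0
```

Emit:
{"fn": "carry_out", "kwargs": {
  "steps": [
    [[0,0,0,0,0,0],[0,0,0,0,0,0],[0,0,0,0,0,0],[0,0,0,0,0,0],[0,0,0,0,0,0],[0,0,0,0,0,0],[0,0,0,0,0,0],[0,0,0,0,0,0],[0,0,0,0,0,0],[0,0,0,0,0,0],[0,0,0,0,0,0],[0,0,0,0,0,0]]
  ],
  "hand": 1,
  "squeeze": 30
}}

```text
time: 6.95
ee_pos: [0.4441, 0.182, 0.0312]
eef_rot: [1.0, -0.0, 0.0, 0.0]
ft_force: [0.4, -2.9, 4.3]
width: 0.0254
grip_force: 30.1
```

Width 25.4 mm is less than the 28 mm barrel, so I check the grip before lifting.

```bash
python3 - <<'E'
from h import *
s=r.camera("side");t=r.camera("top")
print(proj("side",[[.4446,.149,.13],[.4446,.209,.13],[.4441,.169,.031],[.4441,.195,.031],[.444,.18,.072]]).round(1).tolist())
cv2.imwrite("pics/f.png",np.hstack([cv2.resize(i[y:y+80,x:x+80],(400,400),interpolation=2) for i,x,y in((t,150,170),(s,160,90))])[:,:,::-1])
E
```

```text
[[198.2, 121.2], [196.6, 109.0], [200.3, 155.3], [199.6, 149.6], [198.8, 137.7]]
```

View pics/f.png

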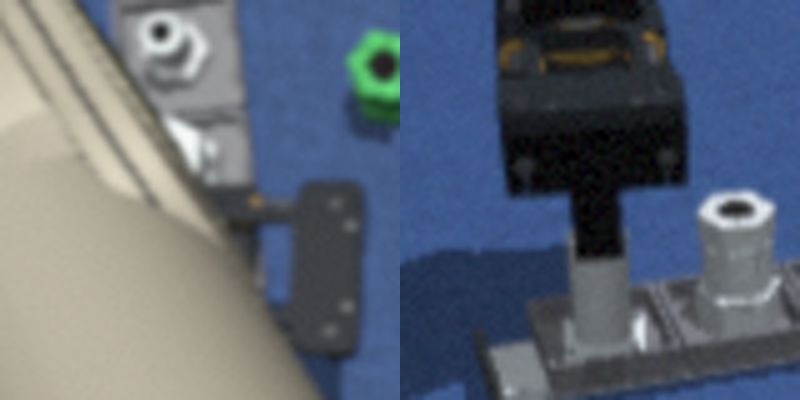

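```bash
python3 - <<'E'
from h import *
for T,w in(((.4446,.179,.1301),.0305),((.4441,.182,.0312),.0127)):
    T=np.array(T)
    print("front tip in/outer",proj("side",[T-[0,w,0],T-[0,w+.015,0]]).round(1).tolist(),"body bottom front",proj("side",[T+[-.0375,-.095,.07],T+[.0375,-.095,.07]]).round(1).tolist(),"turned", proj("side",[T+[-.095,-.0375,.07],T+[.095,-.0375,.07]]).round(1).tolist())
s=r.read_state();print(s["joint_positions"].round(3),s["ee_pos"],s["width"],s["grip_force"])
E
```

```text
front tip in/outer [[198.2, 121.3], [198.6, 124.5]] body bottom front [[178.3, 105.3], [217.1, 103.0]] turned [[148.8, 94.7], [242.0, 89.5]]
front tip in/outer [[200.3, 155.2], [200.7, 158.6]] body bottom front [[182.6, 148.6], [218.6, 146.0]] turned [[155.0, 137.0], [241.8, 131.0]]
[ 0.195  0.244 -0.74   1.975  0.196  0.994 -2.209] [0.44406424 0.18196945 0.03114031] 0.025026372725674866 30.107499361038208
```

Both the finger tips and the body appear about 15–20 px (≈40 mm) higher in the side view than the reported TCP projects to. Their columns agree, so only the barrel's top rim is held. I release and check this numerically before going lower.

Emit:
{"fn": "carry_out", "kwargs": {
  "steps": [
    [[0,0,0,0,0,0],[0,0,0,0,0,0],[0,0,0,0,0,0],[0,0,0,0,0,0],[0,0,0,0,0,0],[0,0,0,0,0,0],[0,0,0,0,0,0],[0,0,0,0,0,0]]
  ],
  "hand": -0.4
}}

```text
time: 7.72
ee_pos: [0.4438, 0.1821, 0.031]
eef_rot: [1.0, -0.0, -0.0, 0.0]
ft_force: [0.3, -0.3, 1.2]
width: 0.0603
grip_force: 0.0
```

```bash
python3 - <<'E'
from h import *
s=r.camera("side");st=r.read_state();print(st["ee_pos"],st["width"],st["ft_force"].round(1))
g=s.max(2)
for c in(196,198,200,202): print(c,[int(v) for v in g[118:165,c]])
# row of front tip (outer edge unknown) for several z
for z in np.arange(.03,.1,.01): print(round(z,3),proj("side",[[.444,.152,z],[.444,.212,z]]).round(1).tolist())
cv2.imwrite("pics/g.png",cv2.resize(s[60:200,140:320],None,fx=4,fy=4,interpolation=2)[:,:,::-1])
E
```

```text
[0.44388184 0.18212784 0.0310042 ] 0.060208914424163006 [ 0.5 -0.4  0.1]
196 [16, 7, 12, 14, 21, 3, 21, 19, 12, 15, 5, 19, 18, 5, 16, 11, 9, 13, 15, 3, 7, 10, 3, 6, 15, 13, 26, 44, 80, 106, 109, 113, 109, 111, 110, 110, 106, 110, 109, 110, 117, 161, 189, 133, 86, 67, 60]
198 [22, 7, 17, 15, 7, 18, 1, 21, 16, 14, 12, 15, 12, 12, 16, 12, 18, 17, 10, 10, 19, 20, 15, 6, 8, 21, 18, 42, 83, 114, 116, 113, 116, 114, 111, 114, 111, 116, 113, 113, 116, 117, 127, 107, 72, 61, 64]
200 [5, 11, 7, 16, 17, 1, 12, 2, 8, 21, 22, 20, 8, 13, 8, 14, 14, 14, 13, 22, 18, 8, 21, 16, 15, 14, 21, 51, 92, 114, 114, 115, 113, 113, 121, 116, 117, 118, 114, 113, 114, 119, 118, 101, 71, 63, 63]
202 [15, 10, 18, 11, 13, 13, 18, 15, 4, 15, 16, 22, 8, 11, 16, 17, 13, 22, 12, 12, 14, 8, 15, 11, 8, 20, 24, 63, 105, 119, 120, 119, 122, 122, 128, 122, 122, 120, 108, 110, 110, 115, 113, 87, 70, 66, 65]
0.03 [[200.8, 159.5], [199.2, 146.3]]
0.04 [[200.5, 155.8], [198.9, 142.8]]
0.05 [[200.2, 152.1], [198.6, 139.1]]
0.06 [[199.9, 148.4], [198.3, 135.5]]
0.07 [[199.6, 144.5], [198.1, 131.7]]
0.08 [[199.4, 140.7], [197.8, 128.0]]
0.09 [[199.1, 136.8], [197.5, 124.2]]
0.1 [[198.8, 132.8], [197.2, 120.3]]
```

View pics/g.png

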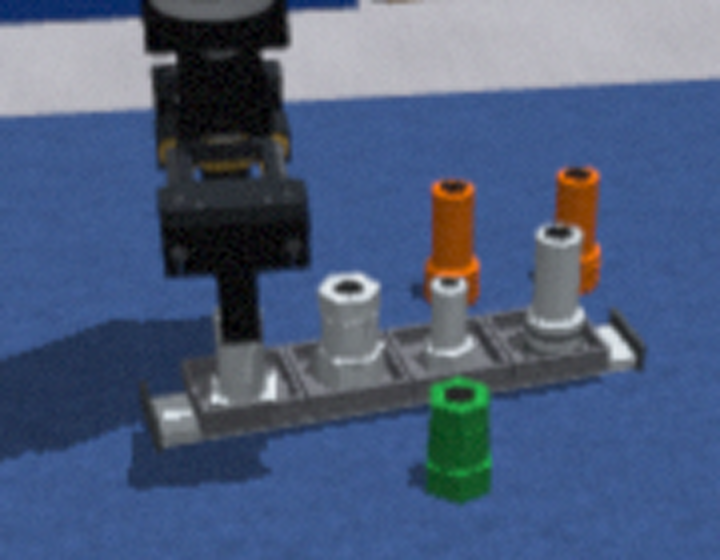

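Front finger tip is at image row 145.5, which puts its true height at z ≈ 0.07, against 0.031 reported. I descend 2 cm cautiously and re-measure.

Emit:
{"fn": "carry_out", "kwargs": {
  "steps": [
    [[0,0,0.5,0,0,0],[0,0,1,0,0,0],[0,0,1.5,0,0,0],[0,0,2,0,0,0],[0,0,2,0,0,0],[0,0,2,0,0,0]]
  ]
}}

```text
time: 8.27
ee_pos: [0.4435, 0.1821, 0.0106]
eef_rot: [1.0, -0.0, -0.0, 0.0]
ft_force: [0.2, -0.8, 0.8]
width: 0.0609
grip_force: 0.0
```

```bash
python3 - <<'E'
from h import *
s=r.camera("side");st=r.read_state();print(st["ee_pos"],st["width"],st["ft_force"].round(1))
g=s.max(2).astype(int)
for c in(197,199,201): print(c,g[135:175,c].tolist())
E
```

```text
[0.44378433 0.18213931 0.01088763] 0.060829898005111384 [ 0.5  0.2 -0.6]
197 [8, 11, 4, 16, 12, 14, 15, 12, 3, 20, 11, 12, 1, 21, 12, 14, 10, 15, 41, 81, 109, 112, 112, 118, 146, 172, 133, 82, 62, 63, 64, 64, 73, 84, 89, 82, 81, 87, 86, 83]
199 [18, 11, 5, 18, 2, 16, 14, 17, 11, 16, 13, 12, 16, 20, 17, 20, 5, 19, 57, 96, 114, 113, 115, 114, 120, 116, 97, 74, 61, 61, 65, 67, 80, 93, 84, 83, 82, 85, 84, 84]
201 [15, 13, 15, 7, 21, 16, 21, 19, 18, 10, 14, 16, 21, 17, 16, 13, 20, 21, 54, 97, 111, 117, 114, 115, 122, 125, 96, 67, 65, 62, 67, 66, 76, 89, 85, 85, 85, 85, 81, 81]
```

Consistent: true tip height ≈ reported + 0.04. I go 1 cm lower (true tip ≈ 0.04, above the pot wall), then grip.

Emit:
{"fn": "carry_out", "kwargs": {
  "steps": [
    [[0,0,0.5,0,0,0],[0,0,1,0,0,0],[0,0,1,0,0,0]]
  ]
}}

```text
time: 8.57
ee_pos: [0.4434, 0.1818, 0.0001]
eef_rot: [1.0, -0.0, -0.001, 0.0]
ft_force: [-0.2, 0.0, -0.4]
width: 0.061
grip_force: 0.0
```

Emit:
{"fn": "carry_out", "kwargs": {
  "steps": [
    [[0,0,0,0,0,0],[0,0,0,0,0,0],[0,0,0,0,0,0],[0,0,0,0,0,0],[0,0,0,0,0,0],[0,0,0,0,0,0],[0,0,0,0,0,0],[0,0,0,0,0,0],[0,0,0,0,0,0],[0,0,0,0,0,0]]
  ],
  "hand": 1,
  "squeeze": 30
}}

```text
time: 9.4
ee_pos: [0.444, 0.182, 0.0011]
eef_rot: [1.0, -0.0, 0.0, 0.0]
ft_force: [-0.2, -1.0, 2.3]
width: 0.0271
grip_force: 30.0
```

Width 27.1 mm with a full 30 N is a proper grip on the 28 mm barrel. I lift.

Emit:
{"fn": "carry_out", "kwargs": {
  "steps": [
    [[0,0,-0.5,0,0,0],[0,0,-1.5,0,0,0],[0,0,-3.5,0,0,0],[0,0,-6,0,0,0],[0,0,-9,0,0,0],[0,0,-12,0,0,0],[0,0,-13,0,0,0],[0,0,-13,0,0,0]]
  ]
}}

```text
time: 10.07
ee_pos: [0.4455, 0.183, 0.1341]
eef_rot: [1.0, -0.0, 0.003, -0.0]
ft_force: [0.9, 0.4, -1.8]
width: 0.0273
grip_force: 30.0
```

```bash
python3 -c "
from h import *
print(delta(.6294,-.1862,.13,.40))"
```

```text
([18.39, 36.92, 0.47], [0.0, -0.005, -0.4])
```

Emit:
{"fn": "carry_out", "kwargs": {
  "steps": [
    [[0.9,1.8,0,0,0,-0.02],[2.3,4.6,0,0,0,-0.05],[3.7,7.4,0,0,0,-0.08],[5.2,10.4,0,0,0,-0.11],[6.7,13.4,0,0,0,-0.15],[8.2,16.4,0,0,0,-0.18],[9.7,19.4,0,0,0,-0.21],[11.2,22.4,0,0,0,-0.24],[12.7,25.4,0,0,0,-0.28],[14.2,28.4,0,0,0,-0.31],[15.6,31.2,0,0,0,-0.34],[16.8,33.7,0,0,0,-0.37],[17.8,35.7,0,0,0,-0.39],[18.4,36.9,0.2,0,0,-0.4],[18.4,36.9,0.2,0,0,-0.4],[18.4,36.9,0.2,0,0,-0.4],[18.4,36.9,0.2,0,0,-0.4]]
  ]
}}

```text
time: 11.48
ee_pos: [0.6274, -0.1849, 0.1284]
eef_rot: [0.98, 0.199, -0.0, -0.001]
ft_force: [-0.0, 0.8, -0.9]
width: 0.0274
grip_force: 30.0
```

```bash
python3 - <<'E'
from h import *
t=r.camera("top");s=r.camera("side")
print(delta(.6294,-.1862,.001,.40),r.read_state()["ft_force"])
cv2.imwrite("pics/i.png",np.hstack([cv2.resize(i[y:y+130,x:x+130],(400,400),interpolation=2) for i,x,y in((t,280,110),(s,240,165))])[:,:,::-1])
E
```

```text
([0.11, 0.17, 12.81], [-0.0, -0.0, 0.002]) [ 0.21843077  0.74128071 -0.64884031]
```

View pics/i.png

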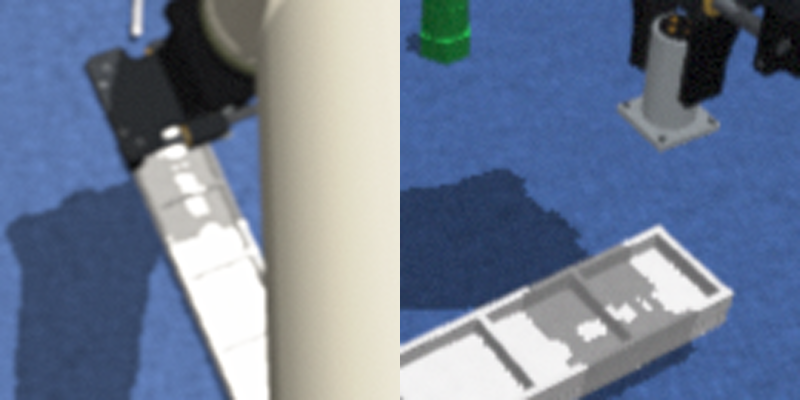

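The socket hangs upright between the fingers with its flange square to the rack; flange centre is about (668,119) in the crop. I check its position against the compartment while it hangs.

```bash
python3 -c "
from h import *
k=400/130
print(ray('side',[((c[0]-400)/k+240-.3,c[1]/k+165-.3) for c in((618,105),(660,150),(718,125))],.142).round(4).tolist())
print(r.read_state()['ee_pos'])"
```

```text
[[0.6062, -0.1678, 0.142], [0.617, -0.2065, 0.142], [0.6525, -0.1916, 0.142]]
[ 0.62768559 -0.18511244  0.12910561]
```

Corner spacing of 38–40 mm confirms the height. I nudge slightly towards -y and lower it.

Emit:
{"fn": "carry_out", "kwargs": {
  "steps": [
    [[0,0.4,1,0,0,0],[0,0.4,3,0,0,0],[0,0.4,5.5,0,0,0],[0,0.4,8,0,0,0],[0,0.4,10,0,0,0],[0,0.4,11,0,0,0],[0,0.4,11.7,0,0,0],[0,0.4,12.2,0,0,0],[0,0.4,12.5,0,0,0],[0,0.4,12.7,0,0,0],[0,0.4,12.7,0,0,0]]
  ]
}}

```text
time: 12.5
ee_pos: [0.6298, -0.1907, 0.0025]
eef_rot: [0.98, 0.199, 0.0, 0.0]
ft_force: [0.4, 0.3, -1.1]
width: 0.0272
grip_force: 30.0
```

Emit:
{"fn": "carry_out", "kwargs": {
  "steps": [
    [[0,0,0.1,0,0,0],[0,0,0.2,0,0,0],[0,0,0.2,0,0,0]]
  ]
}}

```text
time: 12.75
ee_pos: [0.63, -0.1908, 0.0012]
eef_rot: [0.98, 0.199, 0.001, 0.0]
ft_force: [-1.3, 0.3, 3.7]
width: 0.0272
grip_force: 30.0
```

Emit:
{"fn": "carry_out", "kwargs": {
  "steps": [
    [[0,0,0,0,0,0],[0,0,0,0,0,0],[0,0,0,0,0,0],[0,0,0,0,0,0],[0,0,0,0,0,0],[0,0,0,0,0,0],[0,0,0,0,0,0],[0,0,0,0,0,0],[0,0,-2,0,0,0],[0,0,-4,0,0,0],[0,0,-7,0,0,0],[0,0,-10,0,0,0],[0,0,-13,0,0,0],[0,0,-15,0,0,0],[0,0,-15,0,0,0],[0,0,-15,0,0,0]]
  ],
  "hand": -0.4
}}

```text
time: 14.08
ee_pos: [0.6301, -0.1907, 0.1513]
eef_rot: [0.98, 0.199, 0.001, 0.001]
ft_force: [0.3, -0.5, -1.1]
width: 0.0609
grip_force: 0.0
```

```bash
python3 - <<'E'
from h import *
s=r.camera("side")
print(delta(.510,.196,.11,0))
cv2.imwrite("pics/j.png",cv2.resize(s[180:340,185:360],None,fx=3,fy=3,interpolation=2)[:,:,::-1])
E
```

```text
([4.07, -40.26, 3.96], [0.0, 0.0, 0.4])
```

View pics/j.png

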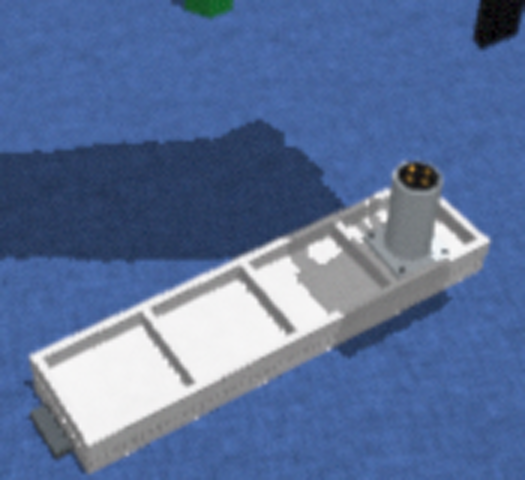

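The socket stands in the farthest compartment. Next is the large gland (mapped to +32).

Emit:
{"fn": "carry_out", "kwargs": {
  "steps": [
    [[1,-10,0,0,0,0.1],[2,-20,0,0,0,0.2],[3,-30,1,0,0,0.3],[4.1,-40.3,4,0,0,0.4],[4.1,-40.3,4,0,0,0.4],[4.1,-40.3,4,0,0,0.4],[4.1,-40.3,4,0,0,0.4],[4.1,-40.3,4,0,0,0.4],[4.1,-40.3,4,0,0,0.4],[4.1,-40.3,4,0,0,0.4],[4.1,-40.3,4,0,0,0.4],[4.1,-40.3,4,0,0,0.4],[4.1,-40.3,4,0,0,0.4],[4.1,-40.3,4,0,0,0.4],[4.1,-40.3,4,0,0,0.4]]
  ]
}}

```text
time: 15.38
ee_pos: [0.5107, 0.195, 0.1097]
eef_rot: [1.0, -0.001, -0.0, 0.0]
ft_force: [-0.1, -0.7, 0.2]
width: 0.0606
grip_force: 0.0
```

```bash
python3 - <<'E'
from h import *
u=np.array([.921,.389])
for uv,z in(((321,260.7),.018),((185+418/3-.3,180+178/3-.3),.072)):
    p=ray("side",uv,z)[0];d=p[:2]-[.541,-.2235];print(p.round(4),"rack xy",(d@u).round(4),(d@[-.389,.921]).round(4))
print(delta(.510,.196,.002,0))
E
```

```text
[ 0.6312 -0.189   0.018 ] rack xy 0.0965 -0.0033
[ 0.6297 -0.191   0.072 ] rack xy 0.0944 -0.0046
([-0.07, -0.11, 10.77], [0.001, 0.0, -0.003])
```

The flange socket is measured at rack (0.096,-0.004), which is good. Large gland: descend and grip.

Emit:
{"fn": "carry_out", "kwargs": {
  "steps": [
    [[0,-0.1,2.5,0,0,0],[0,-0.1,5,0,0,0],[0,-0.1,7.5,0,0,0],[0,-0.1,9.5,0,0,0],[0,-0.1,10.7,0,0,0],[0,-0.1,10.7,0,0,0],[0,-0.1,10.7,0,0,0]]
  ]
}}

```text
time: 15.97
ee_pos: [0.5105, 0.1972, 0.0032]
eef_rot: [1.0, -0.0, -0.0, 0.0]
ft_force: [-0.0, 0.4, 0.6]
width: 0.0608
grip_force: 0.0
```

Emit:
{"fn": "carry_out", "kwargs": {
  "steps": [
    [[0,0,0,0,0,0],[0,0,0,0,0,0],[0,0,0,0,0,0],[0,0,0,0,0,0],[0,0,0,0,0,0],[0,0,0,0,0,0],[0,0,0,0,0,0],[0,0,0,0,0,0],[0,0,0,0,0,0],[0,0,0,0,0,0]]
  ],
  "hand": 1,
  "squeeze": 40
}}

```text
time: 16.8
ee_pos: [0.5107, 0.197, 0.0035]
eef_rot: [1.0, -0.0, 0.0, 0.0]
ft_force: [-0.6, -4.0, 5.5]
width: 0.0331
grip_force: 40.0
```

Emit:
{"fn": "carry_out", "kwargs": {
  "steps": [
    [[0,0,-0.5,0,0,0],[0,0,-1.5,0,0,0],[0,0,-3.5,0,0,0],[0,0,-6,0,0,0],[0,0,-9,0,0,0],[0,0,-12,0,0,0],[0,0,-13,0,0,0],[0,0,-13,0,0,0]]
  ]
}}

```text
time: 17.47
ee_pos: [0.5117, 0.1986, 0.136]
eef_rot: [1.0, 0.0, 0.002, -0.001]
ft_force: [0.2, 0.6, -3.1]
width: 0.0334
grip_force: 40.0
```

```bash
python3 -c "
from h import *
print(delta(.5705,-.2111,.13,.40))"
```

```text
([5.88, 40.97, 0.57], [-0.0, -0.005, -0.4])
```

Emit:
{"fn": "carry_out", "kwargs": {
  "steps": [
    [[0.3,2,0,0,0,-0.02],[0.7,5,0,0,0,-0.05],[1.2,8,0,0,0,-0.08],[1.6,11,0,0,0,-0.11],[2.1,14.3,0,0,0,-0.14],[2.6,17.6,0,0,0,-0.17],[3,21,0,0,0,-0.2],[3.5,24.3,0,0,0,-0.24],[4,27.6,0,0,0,-0.27],[4.4,31,0,0,0,-0.3],[4.9,34.2,0,0,0,-0.33],[5.3,37.2,0,0,0,-0.36],[5.7,39.5,0,0,0,-0.39],[5.9,41,0.3,0,0,-0.4],[5.9,41,0.3,0,0,-0.4],[5.9,41,0.3,0,0,-0.4],[5.9,41,0.3,0,0,-0.4]]
  ]
}}

```text
time: 18.88
ee_pos: [0.5687, -0.211, 0.1287]
eef_rot: [0.98, 0.199, -0.001, -0.001]
ft_force: [0.5, 1.0, -2.7]
width: 0.0332
grip_force: 40.0
```

```bash
python3 -c "
from h import *
print(delta(.5705,-.2111,.0035,.40),r.read_state()['ft_force'])"
```

```text
([0.18, 0.11, 12.52], [-0.002, 0.001, 0.001]) [ 0.48806278  1.03492413 -2.72214383]
```

Emit:
{"fn": "carry_out", "kwargs": {
  "steps": [
    [[0.1,0,1,0,0,0],[0.1,0,3,0,0,0],[0.1,0,5.5,0,0,0],[0.1,0,8,0,0,0],[0.1,0,10,0,0,0],[0.1,0,11,0,0,0],[0.1,0,11.7,0,0,0],[0.1,0,12.1,0,0,0],[0.1,0,12.3,0,0,0],[0.1,0,12.4,0,0,0],[0.1,0,12.4,0,0,0]]
  ]
}}

```text
time: 19.8
ee_pos: [0.5708, -0.2122, 0.0069]
eef_rot: [0.98, 0.199, 0.001, 0.0]
ft_force: [0.4, -0.3, -3.2]
width: 0.0332
grip_force: 40.0
```

Emit:
{"fn": "carry_out", "kwargs": {
  "steps": [
    [[0,0,0.1,0,0,0],[0,0,0.2,0,0,0],[0,0,0.3,0,0,0],[0,0,0.35,0,0,0],[0,0,0.35,0,0,0]]
  ]
}}

```text
time: 20.22
ee_pos: [0.5705, -0.2123, 0.0035]
eef_rot: [0.98, 0.199, 0.0, 0.0]
ft_force: [-3.1, 1.6, 5.0]
width: 0.0333
grip_force: 40.0
```

Floor contact is felt, so I release and retreat.

Emit:
{"fn": "carry_out", "kwargs": {
  "steps": [
    [[0,0,0,0,0,0],[0,0,0,0,0,0],[0,0,0,0,0,0],[0,0,0,0,0,0],[0,0,0,0,0,0],[0,0,0,0,0,0],[0,0,0,0,0,0],[0,0,0,0,0,0],[0,0,-2,0,0,0],[0,0,-4,0,0,0],[0,0,-7,0,0,0],[0,0,-10,0,0,0],[0,0,-13,0,0,0],[0,0,-15,0,0,0],[0,0,-15,0,0,0],[0,0,-15,0,0,0]]
  ],
  "hand": -0.4
}}

```text
time: 21.55
ee_pos: [0.5708, -0.2123, 0.1537]
eef_rot: [0.98, 0.199, 0.001, 0.001]
ft_force: [-0.2, 0.1, -1.1]
width: 0.0613
grip_force: 0.0
```

```bash
python3 - <<'E'
from h import *
s=r.camera("side")
print(delta(.5705,.202,.11,0.05))
cv2.imwrite("pics/k.png",cv2.resize(s[180:340,185:360],None,fx=3,fy=3,interpolation=2)[:,:,::-1])
E
```

```text
([16.17, -38.12, 4.21], [0.0, 0.0, 0.35])
```

View pics/k.png

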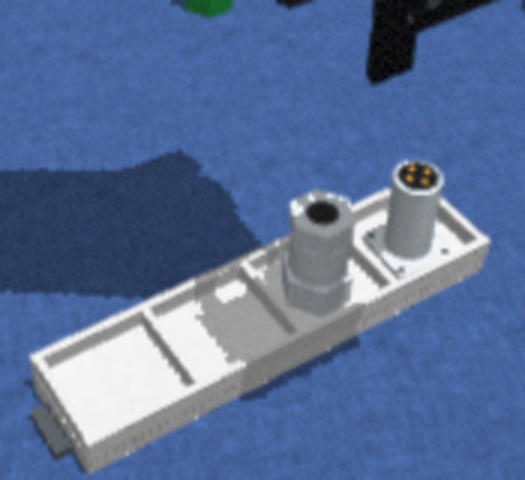

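The large gland stands upright in the second-farthest compartment, top at (322,212). Next is the small gland.

Emit:
{"fn": "carry_out", "kwargs": {
  "steps": [
    [[4,-9.5,0,0,0,0.09],[8,-19,0,0,0,0.18],[12,-28.5,1,0,0,0.27],[16.2,-38.1,4.2,0,0,0.35],[16.2,-38.1,4.2,0,0,0.35],[16.2,-38.1,4.2,0,0,0.35],[16.2,-38.1,4.2,0,0,0.35],[16.2,-38.1,4.2,0,0,0.35],[16.2,-38.1,4.2,0,0,0.35],[16.2,-38.1,4.2,0,0,0.35],[16.2,-38.1,4.2,0,0,0.35],[16.2,-38.1,4.2,0,0,0.35],[16.2,-38.1,4.2,0,0,0.35],[16.2,-38.1,4.2,0,0,0.35],[16.2,-38.1,4.2,0,0,0.35]]
  ]
}}

```text
time: 22.85
ee_pos: [0.5714, 0.2, 0.1102]
eef_rot: [1.0, 0.024, -0.0, 0.0]
ft_force: [0.2, 0.1, -0.0]
width: 0.0608
grip_force: 0.0
```

```bash
python3 -c "
from h import *
print(delta(.5705,.202,.0,.05))"
```

```text
([-0.08, -0.21, 11.02], [0.001, 0.0, -0.003])
```

Emit:
{"fn": "carry_out", "kwargs": {
  "steps": [
    [[0,-0.1,2.5,0,0,0],[0,-0.1,5,0,0,0],[0,-0.1,7.5,0,0,0],[0,-0.1,9.5,0,0,0],[0,-0.1,11,0,0,0],[0,-0.1,11,0,0,0],[0,-0.1,11,0,0,0]]
  ]
}}

```text
time: 23.43
ee_pos: [0.5709, 0.2018, 0.0003]
eef_rot: [1.0, 0.024, -0.001, 0.0]
ft_force: [-0.1, 0.4, 0.2]
width: 0.0609
grip_force: 0.0
```

Emit:
{"fn": "carry_out", "kwargs": {
  "steps": [
    [[0,0,0,0,0,0],[0,0,0,0,0,0],[0,0,0,0,0,0],[0,0,0,0,0,0],[0,0,0,0,0,0],[0,0,0,0,0,0],[0,0,0,0,0,0],[0,0,0,0,0,0],[0,0,0,0,0,0],[0,0,0,0,0,0],[0,0,0,0,0,0],[0,0,0,0,0,0]]
  ],
  "hand": 1,
  "squeeze": 30
}}

```text
time: 24.43
ee_pos: [0.5711, 0.2028, 0.0006]
eef_rot: [1.0, 0.025, 0.0, 0.0]
ft_force: [0.2, -1.3, 0.8]
width: 0.0213
grip_force: 30.0
```

Width 21.3 mm fits the 22 mm body. I lift.

Emit:
{"fn": "carry_out", "kwargs": {
  "steps": [
    [[0,0,-0.5,0,0,0],[0,0,-1.5,0,0,0],[0,0,-3.5,0,0,0],[0,0,-6,0,0,0],[0,0,-9,0,0,0],[0,0,-12,0,0,0],[0,0,-13,0,0,0],[0,0,-13,0,0,0]]
  ]
}}

```text
time: 25.1
ee_pos: [0.5726, 0.204, 0.1343]
eef_rot: [1.0, 0.025, 0.003, -0.001]
ft_force: [-0.8, 0.4, -1.4]
width: 0.0211
grip_force: 30.0
```

```bash
python3 -c "
from h import *
print(delta(.5115,-.2359,.13,.40))"
```

```text
([-8.3, 43.63, 0.33], [-0.0, -0.006, -0.35])
```

Emit:
{"fn": "carry_out", "kwargs": {
  "steps": [
    [[-0.4,2,0,0,0,-0.02],[-0.9,5,0,0,0,-0.05],[-1.5,8,0,0,0,-0.08],[-2.1,11.2,0,0,0,-0.1],[-2.8,14.6,0,0,0,-0.13],[-3.4,18,0,0,0,-0.16],[-4.1,21.4,0,0,0,-0.18],[-4.7,24.8,0,0,0,-0.21],[-5.4,28.2,0,0,0,-0.24],[-6,31.6,0,0,0,-0.26],[-6.7,35,0,0,0,-0.29],[-7.3,38.2,0,0,0,-0.31],[-7.8,41,0,0,0,-0.33],[-8.2,43,0,0,0,-0.34],[-8.3,43.6,0.1,0,0,-0.35],[-8.3,43.6,0.1,0,0,-0.35],[-8.3,43.6,0.1,0,0,-0.35],[-8.3,43.6,0.1,0,0,-0.35]]
  ]
}}

```text
time: 26.6
ee_pos: [0.5101, -0.2347, 0.1291]
eef_rot: [0.98, 0.199, -0.0, -0.001]
ft_force: [0.9, -0.1, -1.4]
width: 0.0212
grip_force: 30.0
```

```bash
python3 -c "
from h import *
print(delta(.5115,-.2359,.0006,.40),r.read_state()['ee_pos'])"
```

```text
([0.09, 0.18, 12.85], [-0.001, 0.0, 0.002]) [ 0.51005674 -0.23468454  0.12911414]
```

Emit:
{"fn": "carry_out", "kwargs": {
  "steps": [
    [[0,0.1,1,0,0,0],[0,0.1,3,0,0,0],[0,0.1,5.5,0,0,0],[0,0.1,8,0,0,0],[0,0.1,10,0,0,0],[0,0.1,11.3,0,0,0],[0,0.1,12,0,0,0],[0,0.1,12.4,0,0,0],[0,0.1,12.7,0,0,0],[0,0.1,12.8,0,0,0],[0,0.1,12.8,0,0,0]]
  ]
}}

```text
time: 27.52
ee_pos: [0.5107, -0.2378, 0.0022]
eef_rot: [0.98, 0.199, 0.0, 0.0]
ft_force: [0.0, -0.3, -1.5]
width: 0.0209
grip_force: 30.0
```

Emit:
{"fn": "carry_out", "kwargs": {
  "steps": [
    [[0,0,0.1,0,0,0],[0,0,0.2,0,0,0],[0,0,0.2,0,0,0]]
  ]
}}

```text
time: 27.77
ee_pos: [0.5109, -0.2379, 0.0005]
eef_rot: [0.98, 0.198, 0.001, 0.001]
ft_force: [-0.6, 1.7, 4.2]
width: 0.0213
grip_force: 30.0
```

Emit:
{"fn": "carry_out", "kwargs": {
  "steps": [
    [[0,0,0,0,0,0],[0,0,0,0,0,0],[0,0,0,0,0,0],[0,0,0,0,0,0],[0,0,0,0,0,0],[0,0,0,0,0,0],[0,0,0,0,0,0],[0,0,0,0,0,0],[0,0,0,0,0,0],[0,0,-2,0,0,0],[0,0,-4,0,0,0],[0,0,-7,0,0,0],[0,0,-10,0,0,0],[0,0,-13,0,0,0],[0,0,-15,0,0,0],[0,0,-15,0,0,0],[0,0,-15,0,0,0]]
  ],
  "hand": -0.4
}}

```text
time: 29.18
ee_pos: [0.5108, -0.2379, 0.1506]
eef_rot: [0.98, 0.199, 0.001, 0.001]
ft_force: [-0.2, 0.1, -0.5]
width: 0.0609
grip_force: 0.0
```

```bash
python3 - <<'E'
from h import *
print(delta(.638,.208,.12,0.1))
E
```

```text
([29.06, -36.13, 3.03], [0.002, -0.002, 0.3])
```

Emit:
{"fn": "carry_out", "kwargs": {
  "steps": [
    [[7,-8.7,0,0,0,0.07],[14,-17.4,0,0,0,0.15],[21,-26,0,0,0,0.22],[29.1,-36.1,3,0,0,0.3],[29.1,-36.1,3,0,0,0.3],[29.1,-36.1,3,0,0,0.3],[29.1,-36.1,3,0,0,0.3],[29.1,-36.1,3,0,0,0.3],[29.1,-36.1,3,0,0,0.3],[29.1,-36.1,3,0,0,0.3],[29.1,-36.1,3,0,0,0.3],[29.1,-36.1,3,0,0,0.3],[29.1,-36.1,3,0,0,0.3],[29.1,-36.1,3,0,0,0.3],[29.1,-36.1,3,0,0,0.3],[29.1,-36.1,3,0,0,0.3]]
  ]
}}

```text
time: 30.52
ee_pos: [0.6379, 0.2061, 0.1192]
eef_rot: [0.999, 0.049, -0.0, 0.001]
ft_force: [0.6, -0.1, 0.2]
width: 0.0612
grip_force: 0.0
```

```bash
python3 -c "
from h import *
print(delta(.638,.208,.018,.1))"
```

```text
([0.03, -0.2, 10.12], [0.001, 0.0, -0.002])
```

Emit:
{"fn": "carry_out", "kwargs": {
  "steps": [
    [[0,-0.1,2,0,0,0],[0,-0.1,4,0,0,0],[0,-0.1,6,0,0,0],[0,-0.1,8,0,0,0],[0,-0.1,9.5,0,0,0],[0,-0.1,10.1,0,0,0],[0,-0.1,10.1,0,0,0],[0,-0.1,10.1,0,0,0]]
  ]
}}

```text
time: 31.18
ee_pos: [0.6381, 0.209, 0.0193]
eef_rot: [0.999, 0.05, 0.0, -0.0]
ft_force: [0.4, -0.1, -0.5]
width: 0.0609
grip_force: 0.0
```

Emit:
{"fn": "carry_out", "kwargs": {
  "steps": [
    [[0,0,0,0,0,0],[0,0,0,0,0,0],[0,0,0,0,0,0],[0,0,0,0,0,0],[0,0,0,0,0,0],[0,0,0,0,0,0],[0,0,0,0,0,0],[0,0,0,0,0,0],[0,0,0,0,0,0],[0,0,0,0,0,0],[0,0,0,0,0,0],[0,0,0,0,0,0]]
  ],
  "hand": 1,
  "squeeze": 30
}}

```text
time: 32.18
ee_pos: [0.6378, 0.209, 0.0187]
eef_rot: [0.999, 0.05, 0.0, 0.0]
ft_force: [0.2, -2.2, 2.3]
width: 0.0271
grip_force: 30.0
```

Emit:
{"fn": "carry_out", "kwargs": {
  "steps": [
    [[0,0,-0.5,0,0,0],[0,0,-1.5,0,0,0],[0,0,-3.5,0,0,0],[0,0,-6,0,0,0],[0,0,-9,0,0,0],[0,0,-12,0,0,0],[0,0,-13,0,0,0],[0,0,-13,0,0,0]]
  ]
}}

```text
time: 32.85
ee_pos: [0.6389, 0.2104, 0.1521]
eef_rot: [0.999, 0.05, 0.003, -0.001]
ft_force: [0.1, 0.9, -2.5]
width: 0.0272
grip_force: 29.9
```

```bash
python3 -c "
from h import *
print(delta(.4526,-.2608,.148,.40))"
```

```text
([-23.26, 45.02, 0.23], [-0.001, -0.005, -0.3])
```

Emit:
{"fn": "carry_out", "kwargs": {
  "steps": [
    [[-1,2,0,0,0,-0.02],[-2.3,4.5,0,0,0,-0.03],[-3.9,7.5,0,0,0,-0.05],[-5.5,10.7,0,0,0,-0.07],[-7.2,13.9,0,0,0,-0.09],[-8.8,17.1,0,0,0,-0.11],[-10.5,20.3,0,0,0,-0.13],[-12.1,23.5,0,0,0,-0.16],[-13.8,26.7,0,0,0,-0.18],[-15.4,29.9,0,0,0,-0.2],[-17.1,33.1,0,0,0,-0.22],[-18.7,36.3,0,0,0,-0.24],[-20.4,39.4,0,0,0,-0.26],[-21.8,42.2,0,0,0,-0.28],[-22.8,44.2,0,0,0,-0.29],[-23.3,45,0.1,0,0,-0.3],[-23.3,45,0.1,0,0,-0.3],[-23.3,45,0.1,0,0,-0.3],[-23.3,45,0.1,0,0,-0.3]]
  ]
}}

```text
time: 34.43
ee_pos: [0.4508, -0.2601, 0.1467]
eef_rot: [0.98, 0.199, -0.0, -0.001]
ft_force: [-0.0, 0.5, -1.8]
width: 0.027
grip_force: 30.0
```

```bash
python3 -c "
from h import *
print(delta(.4526,-.2608,.0187,.40))"
```

```text
([0.14, 0.15, 12.8], [-0.001, 0.0, 0.001])
```

Emit:
{"fn": "carry_out", "kwargs": {
  "steps": [
    [[0.1,0,1,0,0,0],[0.1,0,3,0,0,0],[0.1,0,5.5,0,0,0],[0.1,0,8,0,0,0],[0.1,0,10,0,0,0],[0.1,0,11.3,0,0,0],[0.1,0,12,0,0,0],[0.1,0,12.4,0,0,0],[0.1,0,12.6,0,0,0],[0.1,0,12.7,0,0,0],[0.1,0,12.7,0,0,0]]
  ]
}}

```text
time: 35.35
ee_pos: [0.4521, -0.2615, 0.0211]
eef_rot: [0.98, 0.199, 0.0, 0.0]
ft_force: [-0.2, 0.5, -2.0]
width: 0.027
grip_force: 30.0
```

Emit:
{"fn": "carry_out", "kwargs": {
  "steps": [
    [[0,0,0.1,0,0,0],[0,0,0.2,0,0,0],[0,0,0.25,0,0,0],[0,0,0.25,0,0,0]]
  ]
}}

```text
time: 35.68
ee_pos: [0.4519, -0.2616, 0.0186]
eef_rot: [0.98, 0.198, 0.0, 0.0]
ft_force: [-0.1, 0.5, 1.3]
width: 0.0278
grip_force: 30.0
```

Emit:
{"fn": "carry_out", "kwargs": {
  "steps": [
    [[0,0,0,0,0,0],[0,0,0,0,0,0],[0,0,0,0,0,0],[0,0,0,0,0,0],[0,0,0,0,0,0],[0,0,0,0,0,0],[0,0,0,0,0,0],[0,0,0,0,0,0],[0,0,0,0,0,0],[0,0,-2,0,0,0],[0,0,-4,0,0,0],[0,0,-7,0,0,0],[0,0,-10,0,0,0],[0,0,-13,0,0,0],[0,0,-15,0,0,0],[0,0,-15,0,0,0],[0,0,-15,0,0,0]]
  ],
  "hand": -0.4
}}

```text
time: 37.1
ee_pos: [0.4521, -0.2617, 0.169]
eef_rot: [0.98, 0.199, 0.001, 0.001]
ft_force: [-0.8, 0.0, -0.7]
width: 0.0614
grip_force: 0.0
```

```bash
python3 - <<'E'
from h import *
s=r.camera("side")
cv2.imwrite("pics/l.png",cv2.resize(s[180:340,185:360],None,fx=3,fy=3,interpolation=2)[:,:,::-1])
E
```

```text
(no output)
```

View pics/l.png

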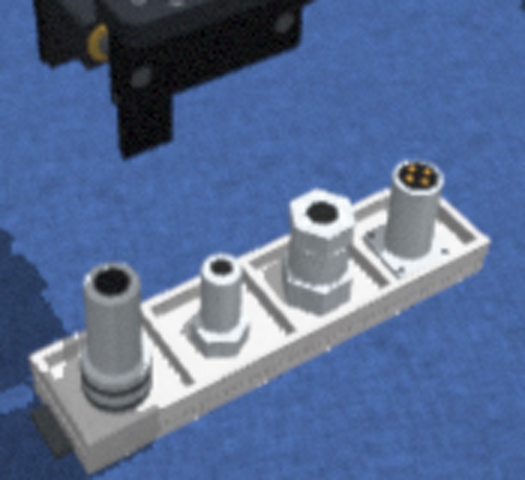

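All four stand upright in their mirrored compartments: tall top (112,281), small (221,267), large (322,212), flange (418,177). A quick numeric check decides whether to hand in.

```bash
python3 - <<'E'
from h import *
u=np.array([.921,.389]);ok=True
for uv,z,x in(((112,281),.094,-.096),((221,267),.069,-.032),((322,212),.074,.032),((418,177),.072,.096)):
    d=ray("side",(185+uv[0]/3-.3,180+uv[1]/3-.3),z)[0,:2]-[.541,-.2235];e=d@u-x;f=d@[-.389,.921];print(e.round(4),f.round(4));ok&=abs(e)<.012 and abs(f)<.012
if ok: print(r.close_job())
E
```

```text
-0.0002 0.0006
-0.0015 -0.0004
-0.0004 0.0005
-0.0011 -0.004
the job is handed in; nothing more can be done
None
```

All four connectors stand upright and released in their mirrored compartments, measured within about 4 mm of centre, and the job was handed in at about 37 s; no verdict came back.

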